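Line up the battery packs, free the sagging bolt and hold the pen gate ajar

TASK

Nudge the three battery packs into a straight row, each end-on and flush against the stop rail, ready for loading. Then open the battery pen: lift its sagging bolt over the keeper's bent lip while drawing it back by the red knob, swing the spring-closed gate towards you and finish still holding it ajar and steady, about a hand's width (roughly 70 mm) open at the free stile: do not let go at the end. Leave the other things on the bench where they are.

Things in the scene. Friction and masses are not known exactly. Their poses are not given: they have to be found in the camera images.
- rail: Straight aluminium stop rail fixed to the bench: 320 mm along its own x, 20 mm wide along its y, 30 mm high. Origin: centre of its underside. The packs belong against its +y face, 10 mm from the origin (the side they lie on).
- pack_a_mid (a point): Loose red-and-black tool battery pack, a block 50 mm (own x) x 70 mm (own y) x 45 mm high, 0.35 kg, lying on the bench near the +y side of the rail, its centre 40 to 90 mm farther out than when flush, turned up to 0.3 rad. The point is its centre; at the rail one 50 mm end faces the rail squarely (pack axes parallel to the rail's).
- pack_b_mid (a point): Loose red-and-black tool battery pack, a block 50 mm (own x) x 70 mm (own y) x 45 mm high, 0.35 kg, lying on the bench near the +y side of the rail, its centre 40 to 90 mm farther out than when flush, turned up to 0.3 rad. The point is its centre; at the rail one 50 mm end faces the rail squarely (pack axes parallel to the rail's).
- pack_c_mid (a point): Loose red-and-black tool battery pack, a block 50 mm (own x) x 70 mm (own y) x 45 mm high, 0.35 kg, lying on the bench near the +y side of the rail, its centre 40 to 90 mm farther out than when flush, turned up to 0.3 rad. The point is its centre; at the rail one 50 mm end faces the rail squarely (pack axes parallel to the rail's).
- pen: Low green fenced battery pen fixed to the bench, open on top, 330 mm wide (own y) and 240 mm deep (own +x, away from the robot), fence tops about 150 mm high. Origin on the bench in the middle of the closed gate's line. The gate fills its front (robot) side: vertical hinge at own y = +130 mm, free stile at own y = -128 mm, then the latch post with the keeper at own y = -145 mm.
- gate_hinge (a point): On the gate's vertical hinge axis, 150 mm above the bench.
- gate_stile (a point): Top of the gate's free stile, at the gate's end, 258 mm from the hinge axis, 150 mm above the bench; it moves with the gate. The gate is a green barred frame 20 mm thick, 20 to 150 mm high.
- gate (a joint): Gate angle, rad: 0 shut, grows as the free stile swings out of the pen towards the robot (pen's -x; clockwise seen from above). A spring always pulls it shut, with about 0.5 N m when shut and 0.8 N m at 0.35 rad (about 5 N at the drawn-back knob), so it closes when let go.
- bolt_draw (a joint): How far the barrel bolt is drawn back, m, 0 (home, nose in the keeper) to 0.055, along the gate towards its hinge (pen's +y while the gate is shut). Sliding friction about 1.5 N. From 0.026 the nose is past the keeper and the gate is free to swing; aim for 0.04 or more. It stays where it is left.
- bolt_lift (a joint): How far the sagging bolt is lifted in its oversize guides, m, 0 (sagged, as it falls by its own weight, 0.15 kg) to 0.016 (stop). Below 0.010 the nose catches on the keeper's bent lip after 6 mm of draw; at 0.012 to 0.016 it passes.
- bolt_knob (a point): Centre of the bolt's red knob: an upright cylinder 22 mm across and 45 mm tall on a 10 mm stem, above the gate's top rail and rigid with the bolt; 228 mm above the bench when sagged. Nothing else reaches higher than 197 mm near it. Grip it from above with the fingers on its two sides along the gate; it can carry the lift, the draw and the gate's swing in one grasp. It lies 205 mm from the hinge axis when home, less by bolt_draw.
- bolt_nose (a point): Centre of the steel block at the bolt's end (22 x 16 mm, 30 mm high), wider than the 10 mm round bolt. At home it sits in the keeper between two cheeks 40 mm high that stop the gate from swinging.
- keeper_lip (a point): Top edge of the keeper's yellow bent-up lip, 164 mm above the bench, 4 mm thick, across the way of the nose on the gate side; at home the nose's underside hangs 9 mm below it.
- spray_can: Bystander to leave alone: yellow spray can with a red cap, 56 mm across, about 150 mm tall, standing. Origin: centre of its underside.
- tape_roll: Bystander to leave alone: roll of blue tape, 90 mm across, 25 mm high, lying flat. Origin: centre of its underside.
- mug: Bystander to leave alone: white mug, 76 mm across, 90 mm tall. Origin: centre of its underside.
- driver: Bystander to leave alone: screwdriver with a red handle, lying. Origin: centre of its underside, as it lies.
- socket_tray: Bystander to leave alone: grey open tray with compartments, 90 x 120 x 30 mm. Origin: centre of its underside.
Things that resemble listed ones, but are neither listed nor needed, are in the scene too. What is shaped like the part that bears pack_b_mid but blue or white is not meant.

How it is judged:
By the outcome, as a careful person would: the job done as asked, in the order asked, and still so for the second after the job is handed in, while the arm keeps its last pose, push and grip.
It also fails if it takes over 56 s, if anything falls off the work surface, if the arm or the gripper's body presses on something with over 40 N, if the wrist force passes 120 N, or if a joint passes its speed limit or range.

ROBOT

A 6-joint arm with a two-finger parallel gripper is mounted at the origin on the work surface. World frame = base frame: x ahead of the robot, y to its left, z up, the work surface at z = 0. Lengths are in mm, angles in rad, forces in N, time in s.
With the tool pointing down it reaches from about 350 to 775 mm from the base axis. Payload 7.3 kg.
Tool frame: the origin (TCP) lies at the very end of the fingers, on their centre line; the grasp point (between the pads) lies 19 mm behind it (bot.tcp_to_grasp is the distance from the TCP to the grasp point, in mm); z points along the fingers, y is the direction in which the jaws open and shut (so a half turn about z gives the same grasp; the last joint's range is limited). The gripper opens to 92 mm and grips with 3 to 60 N. Pads are 19 mm wide; open, the fingers measure 130 mm over their backs; the gripper's body (75 mm by 190 mm) begins 47 mm behind the grasp point.
Start: joints at [-1.398, 0.342, 1.524, -0, 1.275, -0.146], TCP at [164.572, -498.559, 226.741] pointing down, gripper open.
Joint ranges: [-2.53, 2.53], [-0.77, 2.02], [0.04, 2.7], [-1, 4.14], [0.28, 2.66], [-3.11, 3.11]. Speed limits (rad/s): [2.57, 2.57, 3.14, 3.14, 3.14, 3.14].

INTERFACE

Orientations are given as [roll, pitch, yaw] about the fixed x, y, z axes, in that order (R = Rz(yaw) Ry(pitch) Rx(roll)).
In Python, from plant import bot gives the robot as it stands. The module is installed in compiled form; this text tells all that it offers.
- The arm moves only by the tool carry_out, never from a script. Its argument "motion" is a list of rows, each a list of 5 numbers: the closure, from 0 (fully open) to 1 (shut), then the shift along the tool's x, y, z in mm, then the turn about the tool's z in degrees. In form: [[claw, dx, dy, dz, spin], ...]. A call has 1 to 10 rows; each row is the pose to reach, as a shift and turn from the pose measured when the call began, along the tool's axes at that moment; what a row does not reach only later rows make up. A row lasts 1/8 s, in which the tool goes at most 62.5 mm and 10.7 degrees, less where a joint would pass 70% of its speed; a pose out of reach is approached as far as the arm can. A call with a gripper value outside its range is refused whole. The fingers move at their own pace and stop on an object; the grip force is fixed at half the most. Time passes only in rows, so rows that repeat a pose let the fingers close. It gives the time, the measured TCP pose, the force and the opening at its end, in the units of the state.
- bot.get_obs(): the state, without advancing time (a new reading comes with each control period).
- bot.capture(name): name is "scene" or "side" or "wrist"; returns a dict with "color" (420x560x3 uint8, red, green, blue), "depth" (420x560 float32, mm along the optical axis (not along the pixel's ray), 0 where there is no reading), "K" (3x3 intrinsics, pixels), "camera_from_world" (4x4, takes a point from world to camera coordinates). Camera axes: x right, y down, z forward; pixel columns grow to the right and rows downward; lengths in mm; the calibration is good to about 2 mm. A picture is of the moment at which its call begins.
- bot.close_job(): hands the job in, once; it reports no verdict.
The state is a dict: "time": time; "joint_positions": joint angles; "dq": joint speeds; "tau": joint torques, N m; "tool_pos": TCP position; "tcp_rot": TCP orientation; "contact_force": force on the tool from outside, world axes, zero at the start; "moment": the same for the moment, N m; "grip_width": finger opening in mm.
Only numpy, scipy, OpenCV 4.12 (cv2) and the standard library are available. Lean on these libraries where they do the work, as an engineer would, in place of code of your own. Each camera call takes 0.05 s, during which the arm holds its last target.

## Working session

There is one attempt and no reset: what is moved stays moved. The work goes in short steps, Python scripts to look and compute and a tool call to move; the robot and the scene stay as the last step left them, time stands still between calls to the robot, and variables do not carry over. Pictures are saved under pics/ and viewed, and the job is handed in when it is done.

Besides the shell and the picture viewer there is one more tool, called after "Emit:" by a JSON object that holds its "method" and its "body". carry_out: Moves the arm, as the interface text tells. Its arguments: {"type":"object","properties":{"motion":{"type":"array","items":{"type":"array","items":{"type":"number"}}}},"required":["motion"]}

```bash
mkdir -p pics; python3 - <<'E'
from plant import bot
import cv2,numpy as np
print(bot.get_obs())
for n in ["scene","side","wrist"]:
    c=bot.capture(n); cv2.imwrite(f"pics/{n}0.png",c["color"][:,:,::-1]); np.savez(f"{n}0.npz",**c)
    print(n,c["K"].tolist(),np.round(c["camera_from_world"],4).tolist())
E
```

```text
{'time': 0.0, 'joint_positions': array([-1.39801976e+00,  3.42722242e-01,  1.52503525e+00, -2.73766060e-05,
        1.27538037e+00, -1.45990654e-01]), 'dq': array([-1.52082024e-03, -9.27459552e-05, -1.60414940e-03,  5.46284386e-04,
        1.50604883e-04, -2.78216482e-04]), 'tau': array([-2.58915986e-05, -4.31237698e+01, -2.44220138e+01,  7.16627156e-02,
        5.59932785e-02, -1.45013391e-04]), 'tool_pos': array([ 164.47924711, -498.13613025,  226.03884539]), 'tcp_rot': array([-3.14006008e+00, -1.98884952e-04,  3.18775056e-01]), 'contact_force': array([-0.5242442 , -0.34463015, -0.4384638 ]), 'moment': array([-0.00208228,  0.02425563,  0.03888443]), 'grip_width': 91.64267389381317}
scene [[486.70662359202504, 0.0, 286.4229125962621], [0.0, 486.70662359202504, 215.04892362136803], [0.0, 0.0, 1.0]] [[-0.3211, 0.947, -0.0121, 178.3006], [0.8083, 0.2674, -0.5245, -324.4244], [-0.4934, -0.1782, -0.8513, 1984.1518], [0.0, 0.0, 0.0, 1.0]]
side [[444.6944919092576, 0.0, 280.7062870677227], [0.0, 444.6944919092576, 205.24457615676775], [0.0, 0.0, 1.0]] [[-0.9714, -0.2375, 0.0089, 499.8383], [-0.1863, 0.7378, -0.6488, 191.4959], [0.1475, -0.6319, -0.7609, 1552.1168], [0.0, 0.0, 0.0, 1.0]]
wrist [[291.57517871608286, 0.0, 275.7587851683458], [0.0, 291.57517871608286, 208.13274074094846], [0.0, 0.0, 1.0]] [[0.3137, -0.9495, -0.0017, -523.7378], [-0.9134, -0.3022, 0.2726, -34.4223], [-0.2594, -0.084, -0.9621, 390.0182], [0.0, 0.0, 0.0, 1.0]]
```

View pics/scene0.png

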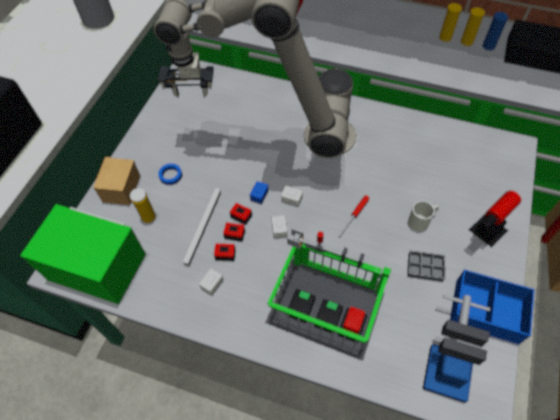

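View pics/side0.png

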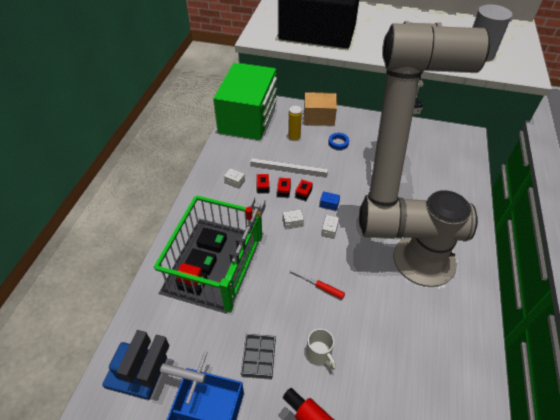

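View pics/wrist0.png

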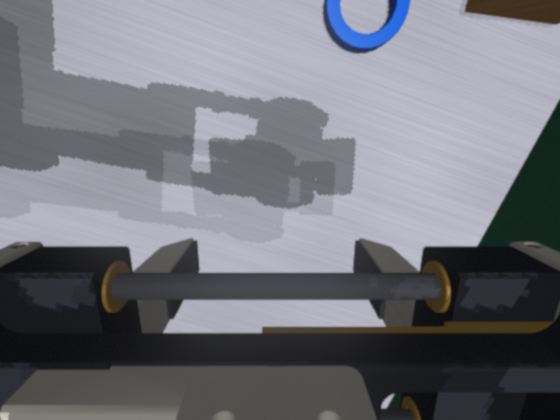

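Scene: the red packs are at px (241,213), (234,231) and (225,251), with the rail from (217,190) to (187,262). Lookalikes are one blue pack (259,192) and white ones at (292,196), (280,227) and (211,281). The pen is around (330,300), with its red knob at about (320,238). Next I'll measure from the depth images of both cameras.

```bash
cat > h.py <<'E'
import numpy as np,cv2
def cloud(c):
    d=c["depth"];K=c["K"];T=np.linalg.inv(c["camera_from_world"])
    v,u=np.mgrid[0:d.shape[0],0:d.shape[1]]
    P=np.stack([(u-K[0,2])/K[0,0]*d,(v-K[1,2])/K[1,1]*d,d],-1)
    W=P@T[:3,:3].T+T[:3,3]; W[d<=0]=np.nan
    return W
def proj(c,p):
    q=c["camera_from_world"]@np.r_[p,1]; q=c["K"]@q[:3]; return q[:2]/q[2]
def red(im):
    h=cv2.cvtColor(im,cv2.COLOR_RGB2HSV); return ((h[...,0]<8)|(h[...,0]>172))&(h[...,1]>150)&(h[...,2]>70)
E
python3 - <<'E'
from h import *
for n in ["scene","side"]:
    c=dict(np.load(f"{n}0.npz"));W=cloud(c);im=c["color"]
    m=red(im)
    k,l,s,ce=cv2.connectedComponentsWithStats(m.astype(np.uint8))
    print(n)
    for i in range(1,k):
        if s[i,4]>15:
            p=W[l==i]; p=p[~np.isnan(p[:,0])]
            if len(p): print(ce[i].round(),s[i,4],np.median(p,0).round(),p.min(0).round(),p.max(0).round())
    # rail: height 20..40
    z=W[...,2]; reg=(z>24)&(z<36)&(W[...,0]>300)&(W[...,0]<800)&(W[...,1]>-400)&(W[...,1]<-50)
    k,l,s,ce=cv2.connectedComponentsWithStats(reg.astype(np.uint8))
    for i in range(1,k):
        if s[i,4]>60:
            p=W[l==i];r=cv2.minAreaRect(p[:,:2].astype(np.float32));print("z30",ce[i].round(),s[i,4],r,np.median(p[:,2]))
E
python3 - <<'E'
import sys;sys.path.insert(0,'.')
from h import *
a=cv2.imread('pics/scene0.png');b=cv2.imread('pics/side0.png')
cv2.imwrite('pics/s0crop.png',cv2.resize(a[170:350,160:410],None,fx=3.2,fy=3.2,interpolation=cv2.INTER_CUBIC))
cv2.imwrite('pics/d0crop.png',cv2.resize(b[140:310,150:350],None,fx=3.5,fy=3.5,interpolation=cv2.INTER_CUBIC))
E
```

```text
scene
[505. 206.] 519 [271. 651. 191.] [206. 605. 156.] [329. 697. 203.]
[360. 205.] 108 [308. 201.  23.] [259. 182.  14.] [353. 220.  35.]
[241. 212.] 206 [ 482. -197.   43.] [ 454. -234.   28.] [ 506. -166.   53.]
[234. 230.] 224 [ 561. -193.   44.] [ 502. -229.   -3.] [ 585. -159.   54.]
[320. 236.] 41 [599. 123. 247.] [586. 115. 218.] [605. 130. 254.]
[224. 251.] 228 [ 645. -193.   43.] [ 615. -231.   28.] [ 673. -158.   55.]
[354. 319.] 393 [754. 286.  85.] [685. 258.   4.] [790. 315. 112.]
z30 [201. 227.] 418 ((564.6102905273438, -314.71221923828125), (321.4706726074219, 22.645891189575195), 2.427618980407715) 29.361727740406195
side
[231.   1.] 48 [ 1515. -2418.  -360.] [ 1446. -2476.  -392.] [ 1605. -2389.  -331.]
[250.   3.] 49 [ 1362. -2422.  -357.] [ 1295. -2458.  -381.] [ 1418. -2377.  -336.]
[547.   3.] 53 [ -775. -2424.  -107.] [ -804. -2448.  -124.] [ -731. -2388.   -85.]
[198.   4.] 61 [ 1812. -2422.  -420.] [ 1734. -2455.  -442.] [ 1879. -2390.  -394.]
[557.   5.] 23 [ -840. -2425.  -110.] [ -863. -2454.  -124.] [ -826. -2399.   -78.]
[220.   7.] 65 [ 1615. -2420.  -
[... 1736 characters left out ...]
2. 181.] 146 [ 634. -187.   43.] [ 607. -230.   32.] [ 665. -156.   50.]
[284. 185.] 149 [ 547. -185.   43.] [ 525. -233.   33.] [ 577. -157.   51.]
[304. 188.] 156 [ 471. -190.   43.] [ 446. -237.   31.] [ 499. -160.   49.]
[248. 213.] 69 [588. 129. 239.] [580.  52. 169.] [605. 135. 252.]
[190. 269.] 187 [749. 278.  85.] [714. 216.   2.] [814. 295.  94.]
[187. 282.] 23 [745. 313.  63.] [734. 309.  48.] [757. 316.  72.]
[330. 289.] 205 [298. 206.  23.] [253. 183.   8.] [348. 227.  31.]
[311. 412.] 495 [290. 639. 191.] [233. 607. 167.] [322. 658. 198.]
z30 [289. 166.] 319 ((560.7352294921875, -312.30755615234375), (319.86944580078125, 30.119197845458984), 3.451573371887207) 29.054252235092918
```

View pics/s0crop.png

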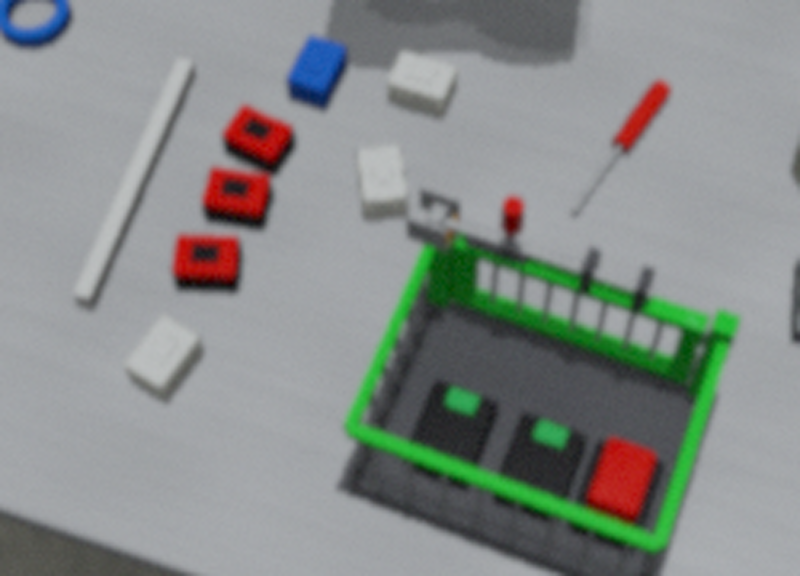

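View pics/d0crop.png

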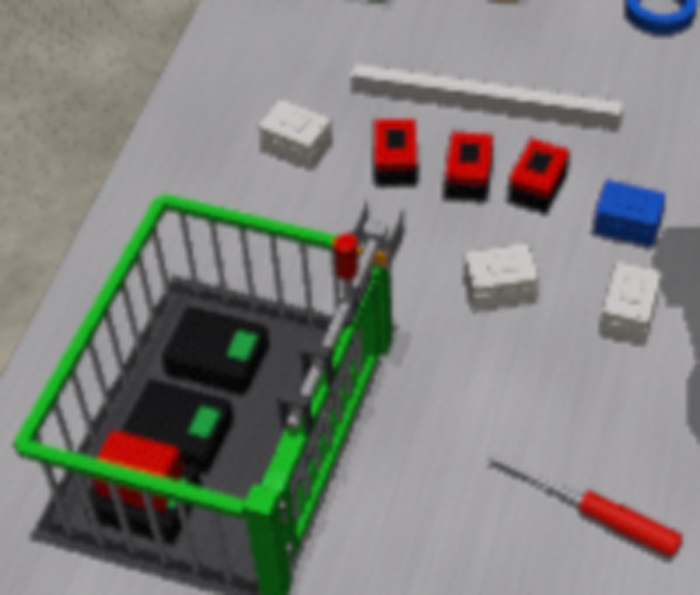

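Emit:
{"method": "carry_out", "body": {"motion": [[0, 440, -73, -25, -72], [0, 440, -73, -25, -72], [0, 440, -73, -25, -72], [0, 440, -73, -25, -72], [0, 440, -73, -25, -72], [0, 440, -73, -25, -72], [0, 440, -73, -25, -72], [0, 440, -73, -25, -72], [0, 440, -73, -25, -72], [0, 440, -73, -25, -72]]}}

```text
time: 1.4
tool_pos: [558.2, -292.1, 251.3]
tcp_rot: [-3.141, -0.001, 1.573]
contact_force: [0.8, -0.7, -0.3]
grip_width: 91.9
```

```bash
python3 - <<'E'
from plant import bot
import cv2,numpy as np
o=bot.get_obs();print(o["time"],o["tool_pos"],o["tcp_rot"],o["grip_width"],o["contact_force"])
for n in ["wrist"]:
    c=bot.capture(n); cv2.imwrite(f"pics/{n}1.png",c["color"][:,:,::-1]); np.savez(f"{n}1.npz",**c)
E
```

```text
1.4 [ 558.20123032 -292.05358887  251.26392054] [-3.14055673e+00 -1.10895799e-03  1.57321962e+00] 91.91385163131481 [ 0.76235499 -0.73627969 -0.25383142]
```

View pics/wrist1.png

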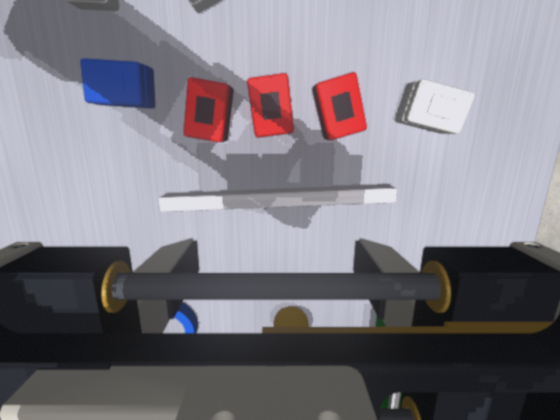

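The wrist view shows the three red packs at px (207,108), (271,104) and (341,105). Blue is at (118,83), white at (439,106), and the rail runs from (160,200) to (396,193). I'll fit the tops.

```bash
cat >> h.py <<'E'
def onplane(c,uv,z):
    T=np.linalg.inv(c["camera_from_world"]);uv=np.atleast_2d(uv)
    d=np.c_[uv,np.ones(len(uv))]@np.linalg.inv(c["K"]).T@T[:3,:3].T
    s=(z-T[2,3])/d[:,2]; return T[:3,3]+d*s[:,None]
def packs(c,xr,yr):
    W=cloud(c);z=W[...,2];im=c["color"]
    with np.errstate(all='ignore'):
        m=red(im)&(z>38)&(W[...,0]>xr[0])&(W[...,0]<xr[1])&(W[...,1]>yr[0])&(W[...,1]<yr[1])
    m=cv2.morphologyEx(m.astype(np.uint8),cv2.MORPH_OPEN,np.ones((3,3)))
    k,l,s,ce=cv2.connectedComponentsWithStats(m)
    out=[]
    for i in range(1,k):
        if s[i,4]<300: continue
        v,u=np.nonzero(l==i); P=onplane(c,np.c_[u,v].astype(float),45.)
        (cx,cy),(w,h),a=cv2.minAreaRect(P[:,:2].astype(np.float32))
        if w>h: w,h,a=h,w,a-90
        a=(a+90)%180-90
        out.append((cx,cy,w,h,a,np.nanmedian(z[l==i])))
    return sorted(out)
def rail(c):
    W=cloud(c);z=W[...,2]
    with np.errstate(all='ignore'):
        m=(z>24)&(z<36)&(W[...,0]>350)&(W[...,0]<800)&(W[...,1]>-350)&(W[...,1]<-280)&~red(c["color"])
    k,l,s,ce=cv2.connectedComponentsWithStats(m.astype(np.uint8))
    i=1+np.argmax(s[1:,4]); v,u=np.nonzero(l==i)
    P=onplane(c,np.c_[u,v].astype(float),30.)
    return cv2.minAreaRect(P[:,:2].astype(np.float32)),np.nanmedian(z[l==i]),P,s[i]
E
python3 - <<'E'
from h import *
c=dict(np.load("wrist1.npz"))
for p in packs(c,(400,720),(-300,-100)): print(np.round(p,2))
r,z,P,s=rail(c);print(r,z,s)
# robust +y edge: bin by x
for lo in range(410,720,30):
    q=P[(P[:,0]>lo)&(P[:,0]<lo+30)]
    if len(q): print(lo+15,np.percentile(q[:,1],[1,50,99]).round(1))
# everything with height 20..60 nearby
W=cloud(c)
m=((W[...,2]>20)&(W[...,2]<200)).astype(np.uint8);m[235:]=0
k,l,s,ce=cv2.connectedComponentsWithStats(m)
for i in range(1,k):
    if s[i,4]>80:
        p=W[l==i];print(ce[i].round(),p.min(0).round(),p.max(0).round())
E
```

```text
[ 474.4  -200.93   46.97   65.51   -9.4    43.51]
[ 551.16 -195.35   45.96   65.55    7.52   43.62]
[ 634.51 -196.34   47.44   65.62   16.42   43.68]
((559.0281982421875, -313.0701599121094), (317.95281982421875, 20.889907836914062), 2.5048203468322754) 29.536665016063523 [ 158  188  239   24 3548]
425 [-329.7 -318.5 -308.7]
455 [-328.2 -317.  -307.3]
485 [-326.7 -316.8 -305.8]
515 [-325.2 -315.4 -304.4]
545 [-323.7 -313.9 -304.3]
575 [-322.2 -312.5 -302.8]
605 [-320.7 -311.  -301.4]
635 [-320.2 -309.6 -300. ]
665 [-319.2 -308.1 -298.5]
695 [-317.7 -306.7 -297.1]
725 [-316.2 -306.6 -297.1]
[90.  2.] [319. -85.  20.] [367. -79.  35.]
[196.   2.] [458. -86.  20.] [478. -79.  40.]
[115.  83.] [ 330. -196.   20.] [ 401. -145.   47.]
[270. 105.] [ 524. -232.   26.] [ 579. -159.   47.]
[340. 106.] [ 603. -236.   21.] [ 667. -158.   47.]
[206. 110.] [ 444. -238.   20.] [ 502. -164.   47.]
[436. 107.] [ 714. -227.   20.] [ 790. -165.   47.]
[277. 199.] [ 399. -330.   20.] [ 718. -297.   32.]
```

Emit:
{"method": "carry_out", "body": {"motion": [[0.84, 149, -86, 60, -2.4], [0.84, 149, -86, 60, -2.4], [0.84, 149, -86, 60, -2.4], [0.84, 149, -86, 130, -2.4], [0.84, 149, -86, 190, -2.4], [0.84, 149, -86, 225, -2.4], [0.84, 149, -86, 239, -2.4], [0.84, 149, -86, 239, -2.4]]}}

```text
time: 2.45
tool_pos: [471.5, -143.7, 12.9]
tcp_rot: [-3.141, -0.001, 1.614]
contact_force: [1.0, -0.4, 0.2]
grip_width: 17.1
```

Emit:
{"method": "carry_out", "body": {"motion": [[0.84, -16, 0, 0, 0], [0.84, -26, 0, 0, 0], [0.84, -36, 0, 0, 0], [0.84, -46, 0, 0, 0], [0.84, -56, 0, 0, 0], [0.84, -66, 0, 0, 0], [0.84, -75, 0, 0, 0], [0.84, -82, 0, 0, 0], [0.84, -85, 0, 0, 0], [0.84, -85.5, 0, 0, 0]]}}

```text
time: 3.7
tool_pos: [474.9, -226.9, 12.8]
tcp_rot: [-3.14, -0.005, 1.613]
contact_force: [2.5, 15.0, 6.5]
grip_width: 14.9
```

```bash
python3 - <<'E'
from plant import bot
import cv2,numpy as np
for n in ["scene","side"]:
    c=bot.capture(n); cv2.imwrite(f"pics/{n}2.png",cv2.resize(c["color"][120:300,150:360,::-1],None,fx=3,fy=3,interpolation=cv2.INTER_CUBIC))
E
```

```text
(no output)
```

View pics/side2.png

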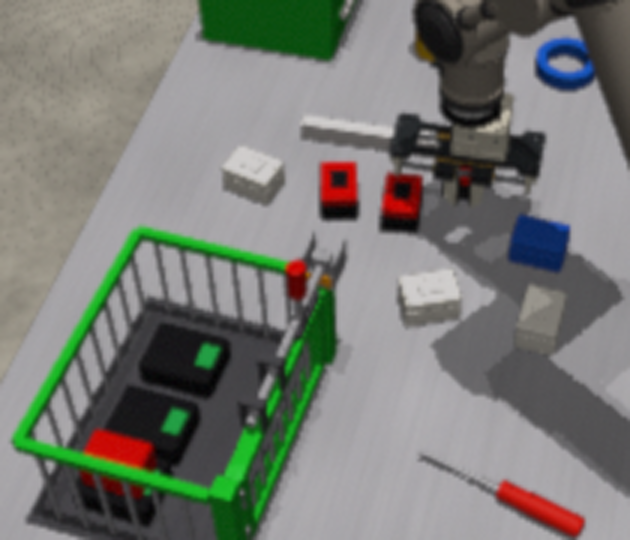

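Emit:
{"method": "carry_out", "body": {"motion": [[0.84, 30, 0, 0, 0], [0.84, 86, 0, 0, 0], [0.84, 86, 10, 0, 0], [0.84, 86, 77.5, 0, 0], [0.84, 86, 77.5, 0, 0], [0.84, 75, 77.5, 0, 0], [0.84, 66, 77.5, 0, 0], [0.84, 56, 77.5, 0, 0], [0.84, 46, 77.5, 0, 0], [0.84, 36, 77.5, 0, 0]]}}

```text
time: 5.05
tool_pos: [550.5, -188.4, 12.8]
tcp_rot: [-3.139, -0.005, 1.613]
contact_force: [0.3, 2.4, -1.1]
grip_width: 14.7
```

Emit:
{"method": "carry_out", "body": {"motion": [[0.84, -10, 0, 0, 0], [0.84, -19, 0, 0, 0], [0.84, -27, 0, 0, 0], [0.84, -33, 0, 0, 0], [0.84, -37, 0, 0, 0], [0.84, -38, 0, 0, 0], [0.84, -38, 0, 0, 0]]}}

```text
time: 5.92
tool_pos: [551.9, -223.4, 12.7]
tcp_rot: [-3.138, -0.009, 1.614]
contact_force: [0.3, 14.3, 5.0]
grip_width: 15.0
```

Emit:
{"method": "carry_out", "body": {"motion": [[0.84, 30, 0, 0, 0], [0.84, 86, 0, 0, 0], [0.84, 86, 10, 0, 0], [0.84, 86, 84, 0, 0], [0.84, 86, 84, 0, 0], [0.84, 75, 84, 0, 0], [0.84, 66, 84, 0, 0], [0.84, 56, 84, 0, 0], [0.84, 46, 84, 0, 0], [0.84, 36, 84, 0, 0]]}}

```text
time: 7.18
tool_pos: [634.0, -184.7, 12.8]
tcp_rot: [-3.138, -0.009, 1.613]
contact_force: [1.4, 1.7, -0.3]
grip_width: 14.7
```

Emit:
{"method": "carry_out", "body": {"motion": [[0.84, -10, 0, 0, 0], [0.84, -19, 0, 0, 0], [0.84, -27, 0, 0, 0], [0.84, -33, 0, 0, 0], [0.84, -37, 0, 0, 0], [0.84, -38, 0, 0, 0], [0.84, -38, 0, 0, 0]]}}

```text
time: 8.05
tool_pos: [635.6, -219.6, 12.8]
tcp_rot: [-3.137, -0.013, 1.614]
contact_force: [-1.0, 13.3, 6.8]
grip_width: 14.7
```

Emit:
{"method": "carry_out", "body": {"motion": [[0.84, 15, 0, 0, 0], [0.84, 15, 0, -55, 0], [0.84, 15, 0, -115, 0], [0.84, -20, -40, -170, 0], [0.84, -69, -80, -230, 0], [0.84, -69, -80, -240, 0], [0.84, -69, -80, -240, 0]]}}

```text
time: 8.93
tool_pos: [559.7, -297.9, 255.8]
tcp_rot: [3.141, -0.008, 1.611]
contact_force: [1.0, 0.7, -0.1]
grip_width: 14.7
```

```bash
python3 - <<'E'
from plant import bot
from h import *
c=bot.capture("wrist"); cv2.imwrite("pics/wrist3.png",c["color"][:,:,::-1]); np.savez("wrist3.npz",**c)
for p in packs(c,(400,720),(-320,-100)): print(np.round(p,2))
r,z,P,s=rail(c);print(r,z)
E
```

```text
[ 484.69 -270.31   45.85   65.52    1.6    43.57]
[ 550.61 -266.99   46.08   63.74    2.31   43.58]
[ 628.32 -263.85   46.34   63.76    2.3    43.66]
((558.5726928710938, -302.62799072265625), (318.00531005859375, 41.748435974121094), 2.748229503631592) 29.59920342412127
```

View pics/wrist3.png

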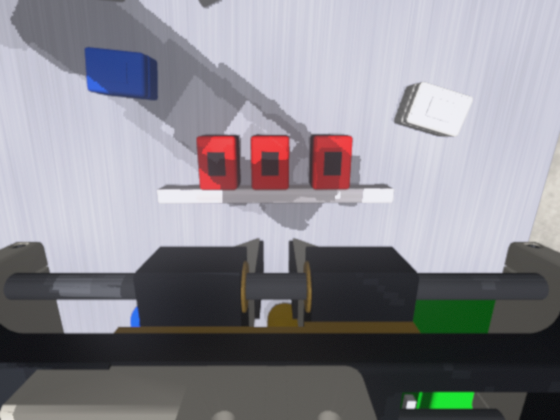

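All three packs now sit against the rail (px (219,162), (270,162), (331,161)). I'll check A's angle more precisely and measure the pen from the first pictures.

```bash
python3 - <<'E'
from h import *
c=dict(np.load("wrist3.npz"))
# finer: contour subpixel via red-ness upsample
im=cv2.resize(c["color"][110:215,170:380],None,fx=6,fy=6,interpolation=cv2.INTER_CUBIC)
m=red(im).astype(np.uint8); m=cv2.morphologyEx(m,cv2.MORPH_OPEN,np.ones((9,9)))
k,l,s,ce=cv2.connectedComponentsWithStats(m)
for i in range(1,k):
    if s[i,4]<5000: continue
    x0,y0,w,h=s[i,:4]
    def fit(pts):
        uv=np.array(pts)/6+[170,110]-0.4; P=onplane(c,uv,45.)[:,:2]; P=P[np.abs(P-np.median(P,0)).max(1)<60]
        vx,vy,_,_=cv2.fitLine(P.astype(np.float32),cv2.DIST_HUBER,0,.01,.01).ravel(); return np.degrees(np.arctan2(vy,vx))
    comp=l==i
    top=[(x,np.nonzero(comp[:,x])[0].min()) for x in range(x0+w//5,x0+4*w//5)]
    lef=[(np.nonzero(comp[y])[0].min(),y) for y in range(y0+h//5,y0+4*h//5)]
    rig=[(np.nonzero(comp[y])[0].max(),y) for y in range(y0+h//5,y0+4*h//5)]
    print(ce[i]/6+[170,110],"far end",fit(top),"sides",fit(lef),fit(rig))
# rail outer (far) edge angle from wrist1
c=dict(np.load("wrist1.npz"));r,z,P,s=rail(c)
for f in (1,99):
  E=np.array([[lo+5,np.percentile(P[(P[:,0]>lo)&(P[:,0]<lo+10)][:,1],f)] for lo in range(410,700,10)])
  print("rail",np.degrees(np.polyfit(E[:,0],E[:,1],1)[0]))
# pen
for n in ["scene","side"]:
    c=dict(np.load(f"{n}0.npz"));W=cloud(c);im=c["color"]
    h=cv2.cvtColor(im,cv2.COLOR_RGB2HSV)
    g=(h[...,0]>50)&(h[...,0]<70)&(h[...,1]>150)&(W[...,2]>140)&(W[...,2]<165)&(W[...,0]>450)&(W[...,0]<950)&(W[...,1]>0)&(W[...,1]<500)
    P=W[g];r=cv2.minAreaRect(P[:,:2].astype(np.float32));print(n,r,cv2.boxPoints(r).round(),np.median(P[:,2]))
    hi=(W[...,2]>170)&(W[...,2]<300)&(W[...,0]>450)&(W[...,0]<950)&(W[...,1]>0)&(W[...,1]<400)
    k,l,s,ce=cv2.connectedComponentsWithStats(hi.astype(np.uint8))
    for i in range(1,k):
        if s[i,4]>4: p=W[l==i];print(ce[i].round(),s[i,4],p.mean(0).round(),p.max(0).round())
    kn=red(im)&(W[...,2]>190)&(W[...,0]>500)&(W[...,0]<700)&(W[...,1]>50)&(W[...,1]<200)
    v,u=np.nonzero(kn);print("knob px",u.mean(),v.mean(),v.min(),v.max())
E
```

```text
[218.04109443 160.51420451] far end 3.988537 sides 89.86615 88.97933
[270.13082338 161.15128709] far end 2.314699 sides -86.170265 -88.88228
[331.75735846 161.39048453] far end 3.924435 sides -88.10221 -88.19662
rail 2.4973388064736293
rail 2.5293171276225794
scene ((709.23095703125, 189.5438690185547), (309.0511779785156, 241.67166137695312), 86.8841323852539) [[580.  42.]
 [821.  29.]
 [838. 337.]
 [597. 350.]] 149.96472925953572
[322. 245.] 488 [596. 132. 190.] [617. 268. 258.]
knob px 319.725 236.35 232 242
side ((704.2561645507812, 190.7301025390625), (322.56854248046875, 242.95016479492188), 86.78846740722656) [[574.  37.]
 [817.  23.]
 [835. 345.]
 [592. 359.]] 148.66903237831468
[246. 226.] 430 [591. 147. 193.] [611. 272. 252.]
knob px 248.38805970149255 212.71641791044777 207 219
```

Emit:
{"method": "carry_out", "body": {"motion": [[0.4, 423, -63, -44, 95.5], [0.4, 423, -63, -44, 95.5], [0.4, 423, -63, -44, 95.5], [0.4, 423, -63, -44, 95.5], [0.4, 423, -63, -44, 95.5], [0.4, 423, -63, -44, 95.5], [0.4, 423, -63, -44, 95.5], [0.4, 423, -63, -44, 95.5], [0.4, 423, -63, -44, 95.5], [0.4, 423, -63, -44, 95.5]]}}

```text
time: 10.22
tool_pos: [478.6, 124.5, 300.4]
tcp_rot: [-3.132, 0.006, -0.056]
contact_force: [-0.1, 0.5, 1.4]
grip_width: 55.5
```

```bash
python3 - <<'E'
from plant import bot
from h import *
c=bot.capture("wrist"); cv2.imwrite("pics/wrist4.png",c["color"][:,:,::-1]); np.savez("wrist4.npz",**c)
W=cloud(c);m=red(c["color"])&(W[...,2]>190);v,u=np.nonzero(m)
p=W[m];print(u.mean(),v.mean(),len(u),u.min(),u.max(),v.min(),v.max(),p.mean(0),p.min(0),p.max(0))
t=m&(W[...,2]>245);print("top",W[t].mean(0),t.sum())
h=cv2.cvtColor(c["color"],cv2.COLOR_RGB2HSV)
g=(h[...,0]>50)&(h[...,0]<70)&(h[...,1]>150)&(W[...,2]>140)&(W[...,2]<160)
P=W[g];print(P[P[:,0]<640].mean(0))
c2=bot.capture("scene"); cv2.imwrite("pics/scene4.png",cv2.resize(c2["color"][170:350,160:410,::-1],None,fx=3,fy=3,interpolation=cv2.INTER_CUBIC))
o=bot.get_obs();print(o["tool_pos"],o["tcp_rot"],o["joint_positions"])
E
```

```text
268.248291571754 66.50113895216401 878 230 284 47 299 [588.83510651 124.12687716 250.47947572] [503.01326055 113.86229907 242.78982   ] [600.84477561 136.10383176 382.88984254]
top [588.82572837 124.13866357 250.49462447] 876
[605.4162305  230.12951839 149.65262511]
[478.69249312 124.16227628 300.56219155] [-3.13138067  0.00616275 -0.05325387] [0.09151359 0.23805342 1.46513926 0.01108455 1.44303279 1.71415742]
```

View pics/wrist4.png

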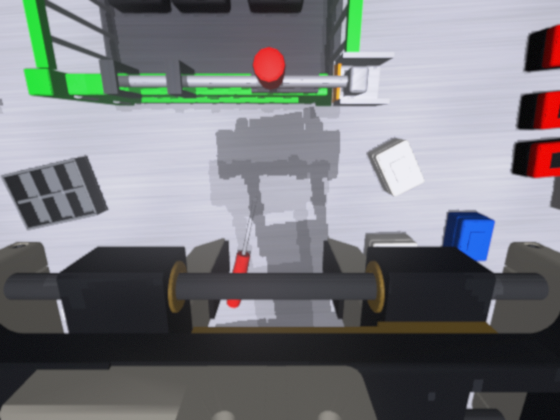

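View pics/scene4.png

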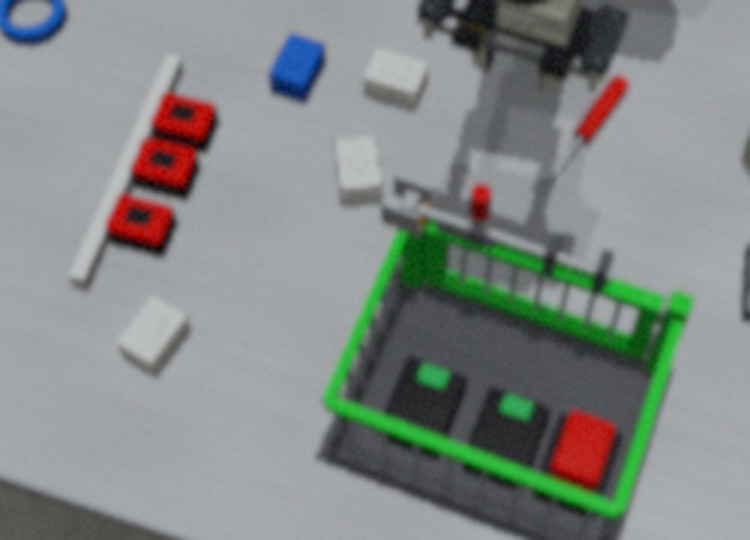

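Emit:
{"method": "carry_out", "body": {"motion": [[0.4, 55, -3, 5, 0], [0.4, 110, -6.5, 10, 0], [0.4, 110.5, -6.5, 20, 0], [0.4, 110.5, -6.5, 50, 0], [0.4, 110.5, -6.5, 75, 0], [0.4, 110.5, -6.5, 89, 0], [0.4, 110.5, -6.5, 89, 0], [0.4, 110.5, -6.5, 89, 0]]}}

```text
time: 11.32
tool_pos: [589.3, 125.8, 212.1]
tcp_rot: [-3.131, 0.004, -0.053]
contact_force: [-0.0, 1.1, -0.6]
grip_width: 55.3
```

```bash
python3 - <<'E'
from plant import bot
from h import *
o=bot.get_obs();print(o["tool_pos"],o["tcp_rot"])
c=bot.capture("wrist")["color"][:,:,::-1]; s=bot.capture("side")["color"][150:290,180:360,::-1]
s=cv2.resize(s,None,fx=3,fy=3,interpolation=cv2.INTER_CUBIC)
cv2.imwrite("pics/w5.png",c);cv2.imwrite("pics/s5.png",s)
E
```

```text
[589.25191625 125.80004706 212.10328183] [-3.13118989  0.00421266 -0.05296018]
```

View pics/w5.png

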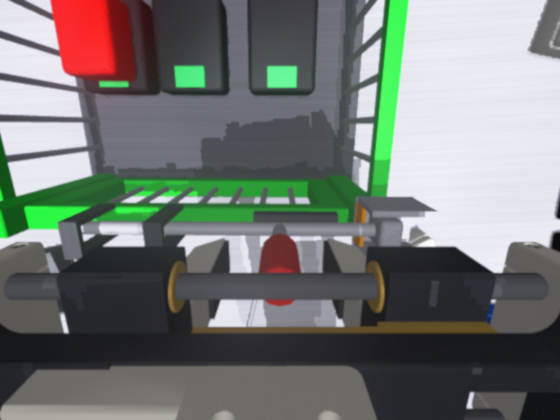

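View pics/s5.png

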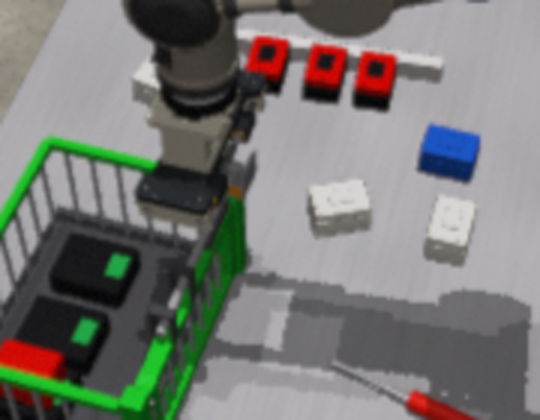

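Emit:
{"method": "carry_out", "body": {"motion": [[1, 0, 1, 0, 0], [1, 0, 1, 0, 0], [1, 0, 1, 0, 0], [1, 0, 1, 0, 0], [1, 0, 1, 0, 0]]}}

```text
time: 12.05
tool_pos: [589.3, 124.7, 212.2]
tcp_rot: [-3.131, 0.004, -0.053]
contact_force: [0.3, 0.1, -0.0]
grip_width: 21.6
```

Emit:
{"method": "carry_out", "body": {"motion": [[1, 0, 0, -5, 0], [1, 0, 0, -10, 0], [1, 0, 0, -14, 0], [1, 0, 0, -14, 0]]}}

```text
time: 12.55
tool_pos: [589.3, 124.6, 226.5]
tcp_rot: [-3.131, 0.004, -0.053]
contact_force: [0.2, 1.3, -1.4]
grip_width: 21.8
```

Emit:
{"method": "carry_out", "body": {"motion": [[1, 0, -5, -14.2, 0], [1, 0, -10, -14.2, 0], [1, 0, -16, -14.2, 0], [1, 0, -24, -14.2, 0], [1, 0, -32, -14.2, 0], [1, 0, -40, -14.2, 0], [1, 0, -46, -14.2, 0], [1, 0, -47, -14.2, 0]]}}

```text
time: 13.55
tool_pos: [589.7, 170.9, 235.7]
tcp_rot: [-3.134, 0.014, -0.053]
contact_force: [2.8, -1.9, -25.9]
grip_width: 21.5
```

My row repeated the lift, because shifts count from the start of the call. The bolt is now against its upper stop (26 N). I'll ease that off and look.

Emit:
{"method": "carry_out", "body": {"motion": [[1, 1, 0, 4, 0], [1, 1, 0, 7, 0], [1, 1, 0, 7, 0]]}}

```text
time: 13.92
tool_pos: [590.7, 170.9, 229.5]
tcp_rot: [-3.134, 0.013, -0.053]
contact_force: [-1.6, -0.5, -1.2]
grip_width: 21.3
```

```bash
python3 - <<'E'
from plant import bot
from h import *
c=bot.capture("wrist")["color"][:,:,::-1]; s=bot.capture("side")["color"][150:290,180:360,::-1]
s=cv2.resize(s,None,fx=3,fy=3,interpolation=cv2.INTER_CUBIC)
cv2.imwrite("pics/w6.png",c);cv2.imwrite("pics/s6.png",s)
s=bot.capture("scene")["color"][200:320,240:420,::-1]
cv2.imwrite("pics/c6.png",cv2.resize(s,None,fx=4,fy=4,interpolation=cv2.INTER_CUBIC))
E
```

```text
(no output)
```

View pics/w6.png

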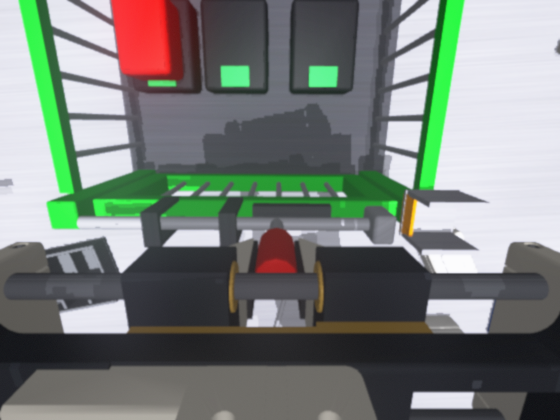

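View pics/c6.png

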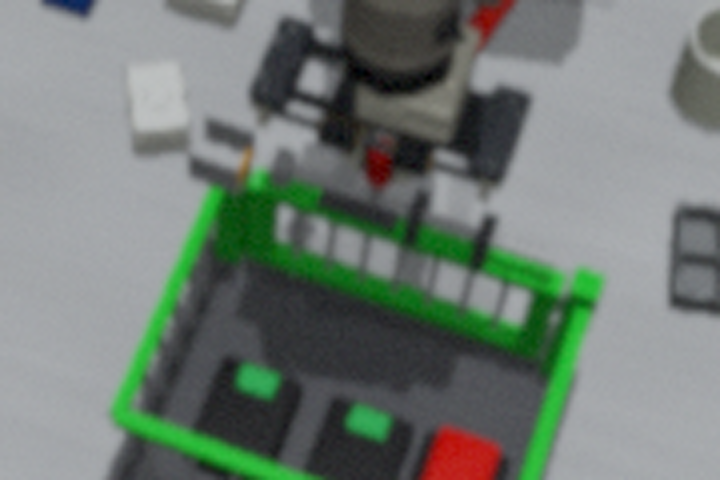

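View pics/s6.png

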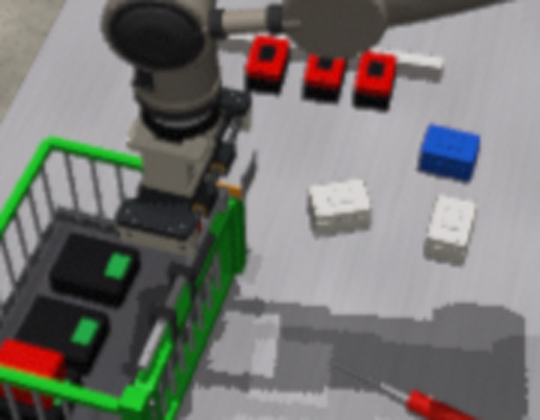

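The nose (px 380,222) is clear of the orange lip (408,213), so I'll swing the gate.

Emit:
{"method": "carry_out", "body": {"motion": [[1, -3.2, 0, 0, 1.1], [1, -7.9, -0.2, 0, 2.9], [1, -12.7, -0.5, 0, 4.6], [1, -17.4, -1, 0, 6.3], [1, -22.1, -1.6, 0, 8], [1, -26.8, -2.3, 0, 9.7], [1, -31.5, -3.2, 0, 11.5], [1, -36.2, -4.2, 0, 13.2], [1, -40, -5.1, 0, 14.6], [1, -42.6, -5.8, 0, 15.6]]}}

```text
time: 15.32
tool_pos: [548.4, 179.0, 230.3]
tcp_rot: [-3.138, 0.014, -0.327]
contact_force: [4.4, -0.5, -1.4]
grip_width: 21.6
```

```bash
python3 - <<'E'
from plant import bot
from h import *
o=bot.get_obs();print(o["tool_pos"],o["tcp_rot"],o["contact_force"])
r=bot.capture("wrist");np.savez("w7.npz",**r);cv2.imwrite("pics/w7.png",r["color"][:,:,::-1]); r=bot.capture("side");np.savez("d7.npz",**r);s=r["color"][150:290,180:360,::-1]
s=cv2.resize(s,None,fx=3,fy=3,interpolation=cv2.INTER_CUBIC)
cv2.imwrite("pics/s7.png",s)
r=bot.capture("scene");np.savez("s7.npz",**r);s=r["color"][200:320,240:420,::-1]
cv2.imwrite("pics/c7.png",cv2.resize(s,None,fx=4,fy=4,interpolation=cv2.INTER_CUBIC))
E
```

```text
[548.36424063 179.00806654 230.25860056] [-3.13799656  0.01441395 -0.32651395] [ 4.37138264 -0.4734583  -1.38186033]
```

View pics/w7.png

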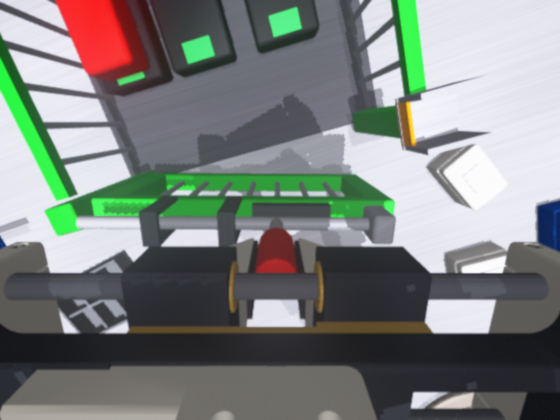

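View pics/c7.png

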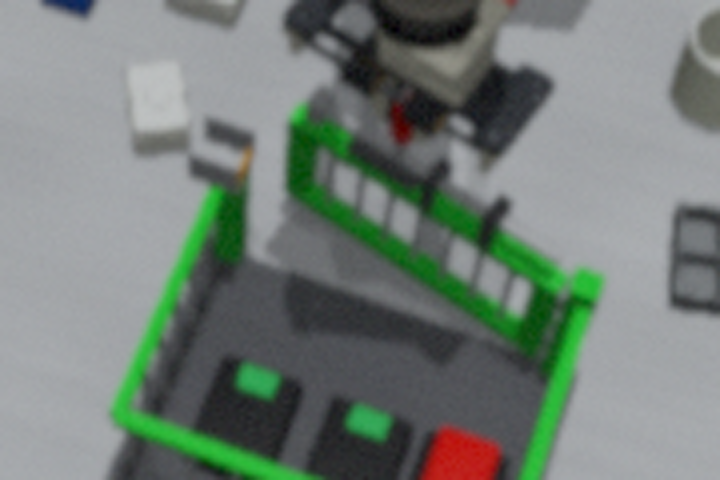

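View pics/s7.png

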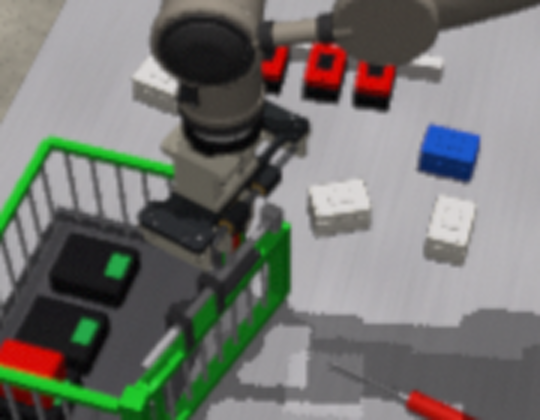

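```bash
python3 - <<'E'
from h import *
for f in ["s7","w7","d7"]:
    c=dict(np.load(f+".npz"));W=cloud(c);h=cv2.cvtColor(c["color"],cv2.COLOR_RGB2HSV)
    g=(h[...,0]>50)&(h[...,0]<70)&(h[...,1]>150)&(W[...,2]>143)&(W[...,2]<156)
    # gate region: x between 500 and 612, y between 60 and 325, away from posts
    x,y=W[...,0],W[...,1]
    g&=(x>490)&(y>70)&(y<320)&(x<600)
    P=W[g][:,:2].astype(np.float32)
    if len(P)<20: print(f,len(P));continue
    r=cv2.minAreaRect(P);vx,vy,x0,y0=cv2.fitLine(P,cv2.DIST_HUBER,0,.01,.01).ravel()
    t=np.arctan2(vx*np.sign(vy),abs(vy))
    i=np.argmin(P[:,1]);print(f,len(P),"theta",t-.055,"end",P[i],P[:,1].min(),r)
E
```

```text
s7 237 theta 0.24440196 end [529.74774  84.43081] 84.43081 ((563.010498046875, 200.3427734375), (244.4796905517578, 22.171520233154297), 71.61747741699219)
w7 2783 theta 0.2558656 end [526.73334   82.431946] 82.431946 ((561.0875244140625, 201.40594482421875), (248.43328857421875, 15.121647834777832), 71.08454132080078)
d7 256 theta 0.2950338 end [513.87213  87.33923] 87.33923 ((557.0458984375, 203.27191162109375), (247.31661987304688, 21.39311981201172), 71.243408203125)
```

```bash
python3 - <<'E'
from plant import bot
from h import *
o=bot.get_obs();print(o["time"],o["tool_pos"],o["tcp_rot"],o["contact_force"],o["grip_width"],abs(o["dq"]).max())
c=bot.capture("scene");cv2.imwrite("pics/fin.png",c["color"][:,:,::-1])
o=bot.get_obs();print(o["time"],o["tool_pos"],o["grip_width"])
E
```

```text
15.475 [548.49451179 178.93211448 230.23500843] [-3.13813635  0.01446374 -0.32520574] [ 4.2661892  -0.74069244 -1.68471054] 21.326421702867634 0.007522777916462257
15.525 [548.58874103 178.90870891 230.21134367] 21.085179536821222
```

View pics/fin.png

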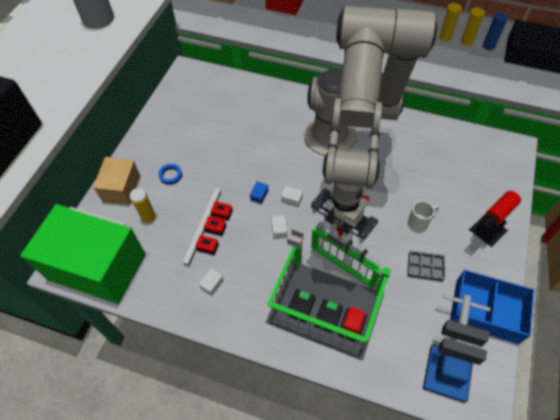

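The final picture shows the packs flush on the rail, the gate ajar and held, and the bystanders in place. I'll hand it in.

```bash
python3 -c "
from plant import bot
print(bot.close_job())"
```

```text
the job is handed in; nothing more can be done
None
```

The three red packs are in a row against the stop rail. The pen's bolt is drawn back about 46 mm, and the gate is held ajar about 70 mm by its red knob. I handed the job in at 15.5 s, before the 56 s limit.

- **Packs:** I pushed each one home with the fingertips to about 14 N. The wrist camera put all three centres 46 mm out from the rail's centre line (45 mm is flush). Their angles were 1.6°, 2.3° and 2.3° against the rail's 2.5°. A finer edge fit of the angles was noisy, about ±1.5°, so it neither confirmed nor contradicted this. The pack nearest the robot ended about 10 mm farther along the rail than it started.
- **Bolt:** I lifted it 14 mm, then drew it back. In that draw I commanded the lift a second time by mistake, which pressed the bolt against its upper stop at about 26 N, and the fingers slid a few mm up the knob. I eased it off, and the grip still measured 21 mm on the 22 mm knob at the end.
- **Gate:** It is open about 0.27 rad. The tool pose gave 0.27 to 0.28, and the three camera fits gave 0.24 to 0.30. The last readings were steady, with about 4.3 N of spring pull on the tool.
- **Bystanders:** They were in place in the last picture, judged by eye rather than measured.

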